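# Hang the tube carriers to dry and set the air lever

## Task

Hang each tube carrier by its handle on the hook of its own colour on the drying stand, pink on pink and blue on blue, in either order, keeping them upright on the way. Once both hang free, swing the stand's yellow air lever to straight upright and let go. Leave the other things on the bench where they are.

Things in the scene. Friction and masses are not known exactly. Their poses are not given: they have to be found in the camera images.
- pink_carrier: Pink microtube carrier, about 180 g: a block 70 (x) x 90 (y) x 40 mm high, tube caps 7 mm proud on its top, a handle of the same colour above it and a white grip tab on top of that (140 mm high in all). Origin: centre of the underside; z up. Alike front and back. The hook passes under the handle along x.
- blue_carrier: Blue microtube carrier, about 180 g: a block 70 (x) x 90 (y) x 40 mm high, tube caps 7 mm proud on its top, a handle of the same colour above it and a white grip tab on top of that (140 mm high in all). Origin: centre of the underside; z up. Alike front and back. The hook passes under the handle along x.
- pink_carrier_bar (a point): Middle of the underside of the pink carrier's flat handle bar, 95 mm above its origin. Bar along y, 14 mm wide (x), 5 mm thick, on uprights at y = +-30 mm; the window below it is 54 mm wide and 55 mm high.
- blue_carrier_bar (a point): Middle of the underside of the blue carrier's flat handle bar, 95 mm above its origin. Bar along y, 14 mm wide (x), 5 mm thick, on uprights at y = +-30 mm; the window below it is 54 mm wide and 55 mm high.
- pink_carrier_tab (a point): Centre of the pink carrier's white grip tab, 120 mm above its origin; 24 (x) x 14 (y) x 40 mm tall, standing on the bar. Pinch it across y, tool upright or tilted in the x-z plane; keep the fingertips above the bar.
- blue_carrier_tab (a point): Centre of the blue carrier's white grip tab, 120 mm above its origin; 24 (x) x 14 (y) x 40 mm tall, standing on the bar. Pinch it across y, tool upright or tilted in the x-z plane; keep the fingertips above the bar.
- pink_hook: Fixed flat hook with a pink lip and tags, pointing to its own -x (robot). Origin: centre of the level seat's upper face, 150 mm above the bench; seat 16 mm wide (y), 5 mm thick. Lip at x = -27 to -22 mm and back stop from x = +22 mm, both 14 mm above the seat: the handle bar lies between them. x into the stand, y along it, z up. Hooks 160 mm apart, may be swapped.
- blue_hook: Fixed flat hook with a blue lip and tags, pointing to its own -x (robot). Origin: centre of the level seat's upper face, 150 mm above the bench; seat 16 mm wide (y), 5 mm thick. Lip at x = -27 to -22 mm and back stop from x = +22 mm, both 14 mm above the seat: the handle bar lies between them. x into the stand, y along it, z up. Hooks 160 mm apart, may be swapped.
- stand: Fixed white drying stand. Origin on the bench midway below the hook seats (x = 0, y = +-80 mm); x away from the robot, z up. Base and drip tray 360 mm wide (y), x = -43 to +93 mm, 26 mm high. Posts at y = +-168 and hook rail at x = 70 mm. Control box on the right: y = -270 to -185, x = -70 to +30 mm, 60 mm high; grey pipe (radius 12, 310 mm high) at x = 15, y = -195 mm.
- air_bar_edge (a point): Middle of the lower front edge of the white air bar above the hooks, 293 mm above the bench, straight above the seats. Bar 360 mm wide, 30 mm high and runs 50 mm back (+x of the stand); a coloured tag on its top marks each hook below. A gripper upright over a hook strikes it; one leaning back towards the robot by 30 to 45 degrees, fingers forward and down, passes.
- air_lever (a joint): Angle of the yellow air lever on the control box, rad: 0 = leaning 0.7 rad from upright towards the robot, 0.7 = straight upright, 1.4 = leaning 0.7 rad away from the robot. It swings in the stand's x-z plane and stays where it is left.
- air_lever_hinge (a point): The lever's hinge, axis along the stand's y, 82 mm above the bench, at x = -40, y = -235 mm in the stand's frame. The block around it is 70 (x) x 50 (y) mm, its top 85 mm above the bench.
- air_lever_tip (a point): Centre of the lever's yellow ball (26 mm across), 80 mm from the hinge on a 10 mm rod. Upright, it is 162 mm above the bench and straight above the hinge.
- tip_box_left: Bystander: pipette tip box, blue with frosted lid, 85 x 120 x 70 mm, on the left. Origin: centre of the underside.
- tip_box_right: Bystander: pipette tip box, blue with frosted lid, 85 x 120 x 70 mm, on the right. Origin: centre of the underside.
- petri_dish: Bystander: open dish, 90 mm across, 16 mm high, with two microtubes, between the carriers. Origin: centre of the underside.
- tube_rack: Bystander: low green tube rack, 90 x 140 x 37 mm, near the robot. Origin: centre of the underside.
- reagent_bottle: Bystander: amber bottle with blue cap, 50 mm across, 80 mm high, between the carriers. Origin: centre of the underside.
- bench_timer: Bystander: small white timer, 60 x 60 x 20 mm, lying flat near the robot. Origin: centre of the underside.
Things that resemble listed ones, but are neither listed nor needed, are in the scene too. What is shaped like the blue_carrier but green or orange is not meant. What is shaped like the pink_carrier but turquoise is not meant.

How it is judged:
On the way, in this order (a step that is already met when the one before it is completed fails the run):
1. both carriers hang by their handles on the hooks of their own colours, let go (x of pink_carrier_bar in the frame of pink_hook between -0.02 and 0.02 m and y of pink_carrier_bar in the frame of pink_hook between -0.026 and 0.026 m and z of pink_carrier_bar in the frame of pink_hook between -0.006 and 0.008 m and angle between each of pink_carrier, blue_carrier's own z axis and vertical below 0.3 rad and contact force between the fingers and pink_carrier below 0.1 N and x of blue_carrier_bar in the frame of blue_hook between -0.02 and 0.02 m and y of blue_carrier_bar in the frame of blue_hook between -0.026 and 0.026 m and z of blue_carrier_bar in the frame of blue_hook between -0.006 and 0.008 m and contact force between the fingers and blue_carrier below 0.1 N), for 0.2 s.
2. then the air lever stands upright, both carriers still hanging (all of step 1 and value of joint air_lever between 0.57 and 0.83 rad), for 0.2 s.
At the end, for the whole second after the job is handed in: Each carrier hangs by its handle bar in the seat of the hook of its own colour (bar's middle within 20 mm along and 26 mm across the hook, resting on the seat), within 0.3 rad of upright, let go and at rest; the air lever stands within 0.13 rad of upright (joint 0.57 to 0.83) (all of step 2 and linear speed of each of pink_carrier, blue_carrier below 0.08 m/s and velocity of joint air_lever between -0.05 and 0.05 rad/s); the robot touches nothing.
It fails at once if a bystander was pushed more than 30 mm (distance of any of tip_box_left, tip_box_right, petri_dish, tube_rack, reagent_bottle, bench_timer from where it was at the start of the episode above 0.03 m).
It fails at once if a carrier was tipped more than 45 degrees (angle between any of pink_carrier, blue_carrier's own z axis and vertical above 0.785 rad).
It also fails if it takes over 72 s, if anything falls off the work surface, if the arm or the gripper's body presses on something with over 40 N, if the wrist force passes 120 N, or if a joint passes its speed limit or range.

## Robot

A 7-joint arm with a two-finger parallel gripper is mounted at the origin on the work surface. World frame = base frame: x ahead of the robot, y to its left, z up, the work surface at z = 0. Lengths are in m, angles in rad, forces in N, time in s.
With the tool pointing down it reaches from about 0.4 to 0.875 m from the base axis. Payload 19.3 kg.
Tool frame: the origin (TCP) lies at the very end of the fingers, on their centre line; the grasp point (between the pads) lies manip.grasp_offset behind it (manip.grasp_offset is the distance from the TCP to the grasp point, in m); z points along the fingers, y is the line along which they close (so a half turn about z gives the same grasp; the last joint's range is limited). The gripper opens to 85 mm and grips with 20 to 120 N. Pads are 22 mm wide; open, the fingers measure 114 mm over their backs; the gripper's body (76 mm by 85 mm) begins 54 mm behind the grasp point. The pads swing forward as they close: fully open they stand 13 mm farther back than shut.
Start: joints at [-1.39, 0.521, -0.036, 1.599, 0.021, 1.021, -0.113], TCP at [0.155, 0.605, 0.231] pointing down, gripper open.
Joint ranges: [-2.91, 2.91], [-0.3, 2.13], [-1.5, 1.42], [0.17, 2.43], [-1.26, 4.41], [0.16, 1.93], [-2.52, 2.52]. Speed limits (rad/s): [1.89, 1.89, 2.39, 2.39, 3.01, 3.01, 3.01].

## Interface

Orientations are given as a unit quaternion [x, y, z, w].
In Python, from cell import manip gives the robot as it stands.
- The arm moves only by the shell command python3 -m jog 'ROWS' [FORCE]. ROWS is JSON, a list of rows, each a list of 3 entries, a list of its own where there are three numbers: the finger opening in m, from 0 to 0.0854, then the shift along the tool's x, y, z in m, then the turn, a rotation vector about the tool's x, y, z in degrees. In form: [[hand, [tx, ty, tz], [ax, ay, az]], ...]. A call has 1 to 12 rows; each row shifts and turns the commanded pose from where the row before left it, along the tool's axes as they then stand; what a row does not reach is not made up. A row lasts 1/10 s, in which the tool goes at most 50 mm and 8.59 degrees, less where a joint would pass 70% of its speed; a pose out of reach is approached as far as the arm can. A call with a gripper value outside its range is refused whole. The fingers move at their own pace and stop on an object; FORCE is the grip in N (left out, the last holds). Time passes only in rows, so rows that do not move let the fingers close. It gives the time, the measured TCP pose, the force, the opening and the grip force at its end, in the units of the state.
- manip.observe(): the state, without advancing time (a new reading comes with each control period).
- manip.read_camera(name): name is "side" or "top"; returns a dict with "image" (384x512x3 uint8, red, green, blue), "z_map" (384x512 float32, m along the optical axis (not along the pixel's ray), 0 where there is no reading), "intrinsics" (3x3 intrinsics, pixels), "k1" (the pictures are not rectified: a ray, as slopes to the right and down, at radius r is drawn at 1 + k1 r^2 times it, then the intrinsics apply), "origin" and "rotation" of the camera in the world. Camera axes: x right, y down, z forward; pixel columns grow to the right and rows downward; lengths in m; the calibration is good to about 2 mm. A picture is of the moment at which its call begins.
- manip.close_job(): hands the job in; it is judged then, once.
The state is a dict: "time": time; "qpos": joint angles; "joint_vel": joint speeds; "tau": joint torques, N m; "tool_pos": TCP position; "tcp_rot": TCP orientation; "force": force on the tool from outside, world axes, zero at the start; "torque": the same for the moment, N m; "opening": opening from 0.0 (shut) to 1.0 (fully open); "grip_force": force on a finger pad.
Only numpy, scipy, OpenCV 4.12 (cv2) and the standard library are available. Lean on these libraries where they do the work, as an engineer would, in place of code of your own. Each camera call takes 0.05 s, during which the arm holds its last target. There are 200 camera calls.

## Working session

There is one attempt and no reset: what is moved stays moved. The work goes in short steps, Python scripts to look and compute and a shell command to move; the robot and the scene stay as the last step left them, time stands still between calls to the robot, and variables do not carry over. Pictures are saved under pics/ and viewed, at most 10 in all, crops included, and the job is handed in when it is done.

```bash
ls; mkdir -p pics
python3 - <<'E'
from cell import manip
import cv2,numpy as np
print(manip.observe(), manip.grasp_offset)
for n in("top","side"):
    c=manip.read_camera(n); cv2.imwrite(f"pics/{n}0.png",c["image"][:,:,::-1]); np.savez(f"{n}0.npz",**c)
    print(n,c["intrinsics"].tolist(),c["k1"],c["origin"],c["rotation"].tolist())
E
```

```text
pics
{'time': 0.0, 'qpos': array([-1.39022522,  0.52202889, -0.03631751,  1.60001021,  0.02120878,
        1.02109648, -0.11284302]), 'joint_vel': array([ 0.00193263, -0.00015736, -0.00026295, -0.00047674, -0.00117773,
        0.00102568, -0.00042778]), 'tau': array([-1.65632202e-03, -9.27128720e+01,  1.97918482e+00, -3.69918036e+01,
        1.78196415e-02,  8.34356382e-03,  5.07372670e-05]), 'tool_pos': array([0.15505384, 0.60510853, 0.23071579]), 'tcp_rot': array([ 1.25085496e-01,  9.92145798e-01, -5.78307303e-04, -2.48921424e-05]), 'force': array([-0.4105712 , -0.52854046,  0.29737123]), 'torque': array([-0.00064424, -0.03861225,  0.00841142]), 'grip_force': 0.0, 'opening': 1.001403232180162} 0.0187
top [[395.0984409217449, 0.0, 262.2498797039195], [0.0, 395.0984409217449, 188.45827872748916], [0.0, 0.0, 1.0]] -0.08459079658760293 [0.33307044 0.02230745 1.51940071] [0.7111802307134848, -0.7017114034967641, 0.03153599411592945, -0.028796991510160293]
side [[388.80211644207986, 0.0, 253.4327970439878], [0.0, 388.80211644207986, 185.1721134423354], [0.0, 0.0, 1.0]] -0.13356397760366234 [-0.20228578 -0.70602192  0.967413  ] [0.8392015164965023, -0.32804681569792193, 0.14976529818143594, -0.40705829666160837]
```

View pics/top0.png

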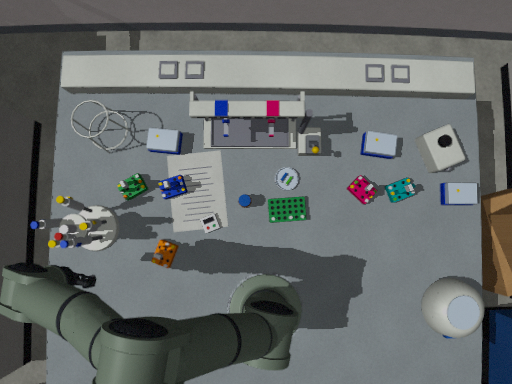

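View pics/side0.png

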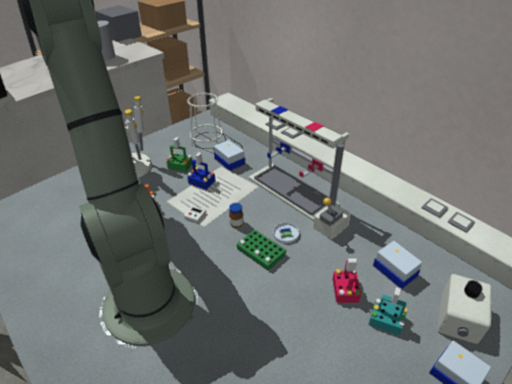

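The top view (image up = +x, left = +y) shows the pink carrier at about (361,189), the blue carrier at (174,186), the blue hook at (225,125), the pink hook at (271,125) and the lever ball at (315,150). The side view confirms the same layout: pink carrier (347,285), blue (201,177).

```bash
cat > h.py <<'E'
import numpy as np,cv2
from scipy.spatial.transform import Rotation as R
def cloud(c):
    K=np.array(c["intrinsics"]);h,w=c["z_map"].shape
    u,v=np.meshgrid(np.arange(w),np.arange(h))
    p=cv2.undistortPoints(np.stack([u,v],-1).reshape(-1,1,2).astype(float),K,np.array([float(c["k1"]),0,0,0])).reshape(h,w,2)
    P=np.dstack([p,np.ones((h,w))])*c["z_map"][...,None]
    P=P@R.from_quat(c["rotation"]).as_matrix().T+c["origin"]
    P[c["z_map"]==0]=np.nan
    return P,cv2.cvtColor(np.ascontiguousarray(c["image"]),cv2.COLOR_RGB2HSV)
def near(P,x,y,r): return np.hypot(P[...,0]-x,P[...,1]-y)<r
def hue(H,lo,hi,s=110,v=50): return (H[...,0]>=lo)&(H[...,0]<=hi)&(H[...,1]>s)&(H[...,2]>v)
E
python3 - <<'E'
from h import *
px={"pink":(361,189),"blue":(174,186),"ball":(315,150),"bhook":(225,125),"phook":(271,125),"btag":(221,107),"ptag":(272,107)}
C={n:cloud(np.load(n+"0.npz")) for n in("top","side")}
P=C["top"][0]
g={k:P[v,u] for k,(u,v) in px.items()}
for k in g: print(k,g[k].round(3))
for col,(lo,hi) in {"pink":(160,179),"blue":(105,130)}.items():
    for n in C:
        P,H=C[n]; m=near(P,*g[col][:2],.09)
        q=P[m&hue(H,lo,hi)&(P[...,2]>.005)]
        r=cv2.minAreaRect(q[q[:,2]<.06][:,:2].astype(np.float32)*1000)
        b=q[q[:,2]>.08]
        d=np.linalg.svd(b[:,:2]-b[:,:2].mean(0),full_matrices=False)[2][0] if len(b)>2 else 0
        w=P[m&(P[...,2]>.105)&(P[...,2]<.15)]
        print(col,n,len(q),"block",r,"bar",len(b),b.mean(0).round(4),b[:,2].max(),np.degrees(np.arctan2(d[1],d[0])),"tab",len(w),np.median(w,0).round(4),np.ptp(w,axis=0).round(3))
    for n in C:
        P,H=C[n]; m=near(P,.67 if 0 else g[col[0]+"hook"][0],g[col[0]+"hook"][1],.12)&hue(H,lo,hi)
        for a,z0,z1 in(("hook",.12,.2),("tag",.28,.4)):
            q=P[m&(P[...,2]>z0)&(P[...,2]<z1)]
            if len(q): print(col,n,a,len(q),np.median(q,0).round(4),q.min(0).round(4),q.max(0).round(4))
for n in C:
    P,H=C[n]; q=P[near(P,*g["ball"][:2],.08)&hue(H,18,35)&(P[...,2]>.08)]
    print("ball",n,len(q),q.mean(0).round(4),q.min(0).round(4),q.max(0).round(4))
    q=P[(P[...,2]>.29)&(P[...,2]<.34)&near(P,g["btag"][0],(g["btag"][1]+g["ptag"][1])/2,.25)]
    print("airbar",n,cv2.minAreaRect(q[:,:2].astype(np.float32)*1000),np.percentile(q[:,2],[5,95]))
    q=P[(P[...,2]>.04)&(P[...,2]<.07)&near(P,*g["ball"][:2],.08)];print("ctrl",n,q.min(0),q.max(0))
    q=P[(P[...,2]>.02)&(P[...,2]<.032)&near(P,g["bhook"][0],(g["btag"][1]+g["ptag"][1])/2,.25)];print("base",n,cv2.minAreaRect(q[:,:2].astype(np.float32)*1000))
E
```

```text
pink [ 0.463 -0.357  0.037]
blue [0.465 0.351 0.038]
ball [ 0.585 -0.164  0.168]
bhook [nan nan nan]
phook [ 0.676 -0.01   0.149]
btag [0.687 0.149 0.327]
ptag [ 0.689 -0.008  0.326]
pink top 352 block ((462.96917724609375, -361.18402099609375), (91.20487976074219, 73.60140228271484), 45.80473709106445) bar 62 [ 0.4637 -0.3595  0.099 ] 0.10924714200828078 -131.16150776277465 tab 46 [ 0.462  -0.3588  0.1363] [0.032 0.028 0.042]
pink side 658 block ((457.83551025390625, -364.8265380859375), (90.06353759765625, 70.3233642578125), 45.26990509033203) bar 65 [ 0.4424 -0.3797  0.0965] 0.10513959176788246 -128.64222713132526 tab 98 [ 0.4558 -0.3657  0.1293] [0.022 0.024 0.037]
pink top hook 37 [ 0.687  -0.0097  0.162 ] [ 0.6346 -0.0205  0.1519] [0.6945 0.0008 0.1676]
pink top tag 190 [ 0.6866 -0.0113  0.3253] [ 0.6624 -0.0273  0.3184] [0.7134 0.0072 0.3317]
pink side hook 115 [ 0.7189 -0.0148  0.158 ] [ 0.6318 -0.0371  0.1376] [0.7272 0.0124 0.1697]
pink side tag 90 [ 0.6842 -0.0105  0.3258] [ 0.6602 -0.0304  0.3227] [0.7096 0.0071 0.3285]
blue top 350 block ((463.0059509277344, 358.82055664
[... 420 characters left out ...]
8]
ball top 43 [ 0.589  -0.1649  0.1586] [ 0.5772 -0.1747  0.0828] [ 0.6084 -0.1542  0.1697]
airbar top ((699.0380859375, 56.73872375488281), (80.52581787109375, 387.8636474609375), 0.5340480208396912) [0.30929741 0.32756262]
ctrl top [ 0.58847119 -0.20207475  0.04032237] [ 0.65982258 -0.1157718   0.06935963]
base top ((0.0, 0.0), (0.0, 0.0), 0.0)
ball side 44 [ 0.5824 -0.17    0.1613] [ 0.5734 -0.1804  0.1524] [ 0.5957 -0.158   0.1676]
airbar side ((697.2235107421875, 56.659454345703125), (86.46726989746094, 388.5087890625), 0.893753170967102) [0.29839175 0.32648869]
ctrl side [ 0.58497168 -0.20155863  0.04012942] [ 0.65939849 -0.11821327  0.06986796]
base side ((0.0, 0.0), (0.0, 0.0), 0.0)
```

```bash
cat >> h.py <<'E'
def tgt(yaw,tilt):
    y,t=np.radians([yaw,tilt]);xc=np.array([np.cos(y),np.sin(y),0]);yc=np.array([-np.sin(y),np.cos(y),0])
    z=np.sin(t)*xc-np.array([0,0,np.cos(t)]);return np.column_stack([np.cross(yc,z),yc,z])
def plan(tcp,yaw,tilt):
    """remaining turn (tool axes, deg); shift in present tool axes; shift in target tool axes"""
    from cell import manip
    s=manip.observe();A=R.from_quat(s["tcp_rot"]).as_matrix();B=tgt(yaw,tilt);d=np.array(tcp)-s["tool_pos"]
    print("t",round(s["time"],2),"pos",s["tool_pos"].round(4),"turn",np.degrees(R.from_matrix(A.T@B).as_rotvec()).round(2),"shift now",(A.T@d*1000).round(1),"shift after",(B.T@d*1000).round(1),"open",round(s["opening"],3),"grip",s["grip_force"],"F",s["force"].round(1))
def grasp(p,yaw,tilt,back=0,off=.0187):
    return np.array(p)+tgt(yaw,tilt)[:,2]*(off-back)
E
python3 - <<'E'
from h import *
from scipy.spatial.transform import Rotation
P,H=cloud(np.load("top0.npz"))
for lo,hi,n,y in((160,179,"p",-.01),(105,130,"b",.15)):
    q=P[near(P,.687,y,.06)&hue(H,lo,hi)&(P[...,2]>.3)];print(n,((q.min(0)+q.max(0))/2).round(4),q.mean(0).round(4))
for x,y in((.33,.6),(.46,.5),(.29,.4)):
    q=P[near(P,x,y,.11)];print(x,y,np.nanmax(q[:,2]))
plan(grasp((.462,.357,.125),18.8,38,.1),18.8,38)
E
```

```text
p [ 0.6879 -0.0101  0.325 ] [ 0.6874 -0.0102  0.3254]
b [0.6855 0.1497 0.3225] [0.6851 0.1495 0.325 ]
0.33 0.6 0.5813419502546461
0.46 0.5 0.14323384411126705
0.29 0.4 0.697177007703139
t 0.1 pos [0.1551 0.6052 0.2308] turn [-11.05 -36.93 -31.91] shift now [-317.  -191.6   41.9] shift after [-100.8 -333.8  131.7] open 1.001 grip 0.0 F [-0.1  0.2  0.2]
```

```bash
python3 -m jog '[[0.0854,[0,0,0],[-1.58,-5.28,-4.56]],[0.0854,[0,0,0],[-1.58,-5.28,-4.56]],[0.0854,[0,0,0],[-1.58,-5.28,-4.56]],[0.0854,[0,0,0],[-1.58,-5.28,-4.56]],[0.0854,[0,0,0],[-1.58,-5.28,-4.56]],[0.0854,[0,0,0],[-1.58,-5.28,-4.56]],[0.0854,[0,0,0],[-1.58,-5.28,-4.56]],[0.0854,[0,0,0],[0,0,0]]]' 60
python3 -m jog '[[0.0854,[-0.014,-0.033,0.008],[0,0,0]],[0.0854,[-0.014,-0.033,0.008],[0,0,0]],[0.0854,[-0.014,-0.033,0.008],[0,0,0]],[0.0854,[-0.014,-0.033,0.008],[0,0,0]],[0.0854,[-0.014,-0.033,0.008],[0,0,0]],[0.0854,[-0.014,-0.033,0.008],[0,0,0]],[0.0854,[-0.014,-0.033,0.008],[0,0,0]],[0.0854,[-0.014,-0.033,0.008],[0,0,0]],[0.0854,[-0.014,-0.033,0.008],[0,0,0]],[0.0854,[-0.014,-0.033,0.008],[0,0,0]],[0.0854,[0,0,0],[0,0,0]]]'
python3 - <<'E'
from h import *
plan(grasp((.462,.357,.125),18.8,38,.1),18.8,38)
from cell import manip
c=manip.read_camera("side"); cv2.imwrite("pics/s1.png",c["image"][:,:,::-1])
c=manip.read_camera("top");P,H=cloud(c);q=P[near(P,.462,.357,.09)&hue(H,105,130)&(P[...,2]>.005)&(P[...,2]<.06)];print(len(q),cv2.minAreaRect(q[:,:2].astype(np.float32)))
E
```

```text
time: 0.9
tool_pos: [0.1527, 0.6047, 0.2298]
tcp_rot: [-0.158, 0.932, 0.053, 0.322]
force: [0.3, -0.2, 0.7]
opening: 1.001
grip_force: 0.0
time: 2.0
tool_pos: [0.4163, 0.3403, 0.2554]
tcp_rot: [-0.15, 0.933, 0.053, 0.322]
force: [-0.5, 0.5, 0.3]
opening: 0.995
grip_force: 0.0
t 2.0 pos [0.4163 0.3403 0.2554] turn [-0.23  0.11 -0.5 ] shift now [42.   0.9 51.3] shift after [41.9  1.1 51.4] open 0.995 grip 0.0 F [-0.5  0.5  0.3]
263 ((0.46307075023651123, 0.358318954706192), (0.07028073817491531, 0.08957085758447647), 17.74321937561035)
```

View pics/s1.png

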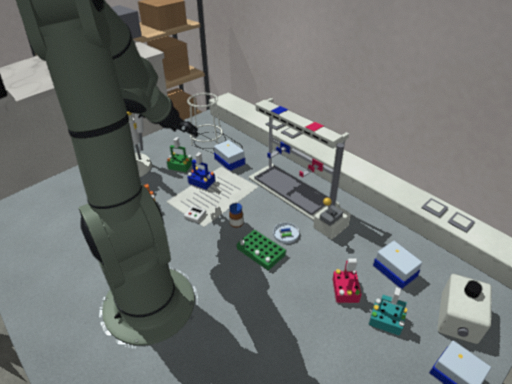

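The hand, at (190,128), is tilted above and just behind the blue carrier at (201,177). The approach is clear, so I move in and grip.

```bash
python3 -m jog '[[0.0854,[0.014,0,0.017],[0,0,0]],[0.0854,[0.014,0,0.017],[0,0,-0.3]],[0.0854,[0.014,0.001,0.017],[0,0,0]],[0.0854,[0,0,0.02],[0,0,0]],[0.0854,[0,0,0.02],[0,0,0]],[0.0854,[0,0,0.02],[0,0,0]],[0.0854,[0,0,0.02],[0,0,0]],[0.0854,[0,0,0.02],[0,0,0]],[0.0854,[0,0,0],[0,0,0]]]' 60
python3 - <<'E'
from h import *
plan(grasp((.462,.357,.125),18.8,38),18.8,38)
E
```

```text
time: 3.0
tool_pos: [0.4708, 0.3651, 0.1144]
tcp_rot: [-0.156, 0.932, 0.052, 0.322]
force: [-0.0, -0.1, 1.2]
opening: 1.0
grip_force: 0.0
t 3.0 pos [0.4708 0.3651 0.1144] turn [-0.08  0.11  0.18] shift now [ 2.1 -4.8  3.6] shift after [ 2.1 -4.8  3.6] open 1.0 grip 0.0 F [-0.  -0.1  1.2]
```

```bash
python3 -m jog '[[0.0854,[0.002,-0.005,0.003],[0,0,0]],[0.0854,[0,0,0],[0,0,0]],[0,[0,0,0],[0,0,0]],[0,[0,0,0],[0,0,0]],[0,[0,0,0],[0,0,0]],[0,[0,0,0],[0,0,0]],[0,[0,0,0],[0,0,0]],[0,[0,0,0],[0,0,0]],[0,[0,0,0],[0,0,0]]]' 60
python3 - <<'E'
from h import *
plan(grasp((.462,.357,.125),18.8,38),18.8,38)
E
```

```text
time: 3.9
tool_pos: [0.4718, 0.3599, 0.1123]
tcp_rot: [-0.156, 0.932, 0.052, 0.323]
force: [-0.4, 0.3, -2.1]
opening: 0.152
grip_force: 60.5
t 3.9 pos [0.4718 0.3599 0.1123] turn [-0.04  0.14  0.25] shift now [0.2 0.4 2.4] shift after [0.2 0.4 2.4] open 0.152 grip 60.48368811607361 F [-0.4  0.3 -2.1]
```

```bash
python3 -m jog '[[0,[-0.0123,0,-0.0158],[0,0,0]],[0,[-0.0123,0,-0.0158],[0,0,0]],[0,[-0.0123,0,-0.0158],[0,0,0]],[0,[-0.0123,0,-0.0158],[0,0,0]],[0,[-0.0123,0,-0.0158],[0,0,0]],[0,[-0.0123,0,-0.0158],[0,0,0]],[0,[0,0,0],[0,0,0]]]'
python3 - <<'E'
from h import *
from cell import manip
c=manip.read_camera("top");P,H=cloud(c)
q=P[near(P,.462,.357,.09)&hue(H,105,130)&(P[...,2]>.06)];print(len(q),np.nanpercentile(q[:,2],[2,50,98]),cv2.minAreaRect(q[:,:2].astype(np.float32)))
plan(np.array([.545,.1485,.176+.04])+[.0102,0,.0173],.8,38)
E
```

```text
time: 4.6
tool_pos: [0.4724, 0.3598, 0.2201]
tcp_rot: [-0.156, 0.932, 0.051, 0.325]
force: [0.6, 0.8, -3.1]
opening: 0.154
grip_force: 60.6
139 [0.12024759 0.14843561 0.26666948] ((0.4665449261665344, 0.34574922919273376), (0.09288015216588974, 0.08075336366891861), 32.98224639892578)
t 4.65 pos [0.4722 0.3598 0.2193] turn [10.93  0.4  14.37] shift now [ -16.  -226.8   -3.7] shift after [ -71.7 -212.4   38.2] open 0.156 grip 60.5599844455719 F [-0.4  0.3 -2.4]
```

```bash
python3 -m jog '[[0,[0,0,0],[2.19,0.08,2.87]],[0,[0,0,0],[2.19,0.08,2.87]],[0,[0,0,0],[2.19,0.08,2.87]],[0,[0,0,0],[2.19,0.08,2.87]],[0,[0,0,0],[2.19,0.08,2.87]],[0,[0,0,0],[0,0,0]]]'
python3 -m jog '[[0,[-0.004,-0.012,0.002],[0,0,0]],[0,[-0.008,-0.022,0.004],[0,0,0]],[0,[-0.008,-0.022,0.004],[0,0,0]],[0,[-0.008,-0.022,0.004],[0,0,0]],[0,[-0.008,-0.022,0.004],[0,0,0]],[0,[-0.008,-0.022,0.004],[0,0,0]],[0,[-0.008,-0.022,0.004],[0,0,0]],[0,[-0.008,-0.022,0.004],[0,0,0]],[0,[-0.008,-0.022,0.004],[0,0,0]],[0,[-0.004,-0.02,0.003],[0,0,0]],[0,[0,0,0],[0,0,0]]]'
python3 - <<'E'
from h import *
from cell import manip
plan(np.array([.545,.1485,.176])+[.0102,0,.0173],.8,38)
for n in("side","top"):
    c=manip.read_camera(n);P,H=cloud(c)
    cv2.imwrite(f"pics/{n}2.png",c["image"][:,:,::-1])
    q=P[near(P,.545,.1485,.08)&hue(H,105,130)&(P[...,2]>.06)&(P[...,2]<.28)]
    for a,b in((.1,.175),(.19,.24)):
        k=q[(q[:,2]>a)&(q[:,2]<b)];print(n,len(k),k.mean(0).round(4),k.min(0).round(4),k.max(0).round(4))
E
```

```text
time: 5.25
tool_pos: [0.4727, 0.3601, 0.2184]
tcp_rot: [-0.007, 0.945, 0.001, 0.326]
force: [-1.3, -0.2, -2.1]
opening: 0.156
grip_force: 60.5
time: 6.35
tool_pos: [0.5548, 0.1478, 0.2343]
tcp_rot: [-0.005, 0.946, 0.0, 0.325]
force: [0.3, -0.2, -3.4]
opening: 0.155
grip_force: 60.6
t 6.35 pos [0.5548 0.1478 0.2343] turn [-0.27 -0.05 -0.11] shift now [24.9  0.8 32.6] shift after [24.9  0.7 32.6] open 0.155 grip 60.61123967170715 F [ 0.3 -0.2 -3.4]
side 411 [0.5307 0.1373 0.1534] [0.5054 0.0984 0.1258] [0.5761 0.1926 0.173 ]
side 66 [0.5412 0.1431 0.2116] [0.5321 0.1104 0.1901] [0.5503 0.1801 0.2364]
top 74 [0.5658 0.1424 0.1624] [0.5104 0.1067 0.1428] [0.5793 0.1942 0.1721]
top 14 [0.549  0.1389 0.222 ] [0.5463 0.1166 0.2165] [0.5517 0.1797 0.2261]
```

View pics/side2.png

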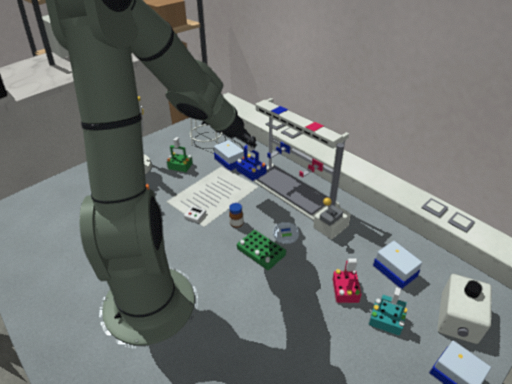

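The side view shows the blue carrier upright in the hand at (250,165), just in front of the blue hook at (283,152). Next I lower it to 26 mm above the seat and move forward over the lip.

```bash
python3 -m jog '[[0,[0.0062,0.0007,0.0079],[0,0,0]],[0,[0.0062,0,0.0079],[0,0,0]],[0,[0.0062,0,0.0079],[0,0,0]],[0,[0.0062,0,0.0079],[0,0,0]],[0,[0,0,0],[0,0,0]],[0,[0,0,0],[0,0,0]]]'
python3 -m jog '[[0,[-0.0091,0,0.0071],[0,0,0]],[0,[-0.0091,0,0.0071],[0,0,0]],[0,[-0.0091,0,0.0071],[0,0,0]],[0,[-0.0091,0,0.0071],[0,0,0]],[0,[-0.0091,0,0.0071],[0,0,0]],[0,[0,0,0],[0,0,0]]]'
python3 - <<'E'
from h import *
from cell import manip
plan(np.array([.660,.1495,.176])+[.0102,0,.0173],.8,38)
c=manip.read_camera("side");cv2.imwrite("pics/s3.png",cv2.resize(c["image"][110:210,210:360,::-1],None,fx=5,fy=5))
E
```

```text
time: 7.05
tool_pos: [0.5544, 0.1532, 0.1942]
tcp_rot: [-0.007, 0.946, 0.001, 0.325]
force: [-0.2, 0.1, -2.2]
opening: 0.157
grip_force: 60.6
time: 7.65
tool_pos: [0.6142, 0.1538, 0.1947]
tcp_rot: [-0.007, 0.945, 0.001, 0.326]
force: [-1.5, 0.2, -2.1]
opening: 0.156
grip_force: 60.5
t 7.65 pos [0.6142 0.1538 0.1947] turn [-0.12  0.05  0.04] shift now [-43.2  -5.   35.6] shift after [-43.3  -5.1  35.5] open 0.156 grip 60.51446557044983 F [-1.5  0.2 -2.1]
```

View pics/s3.png

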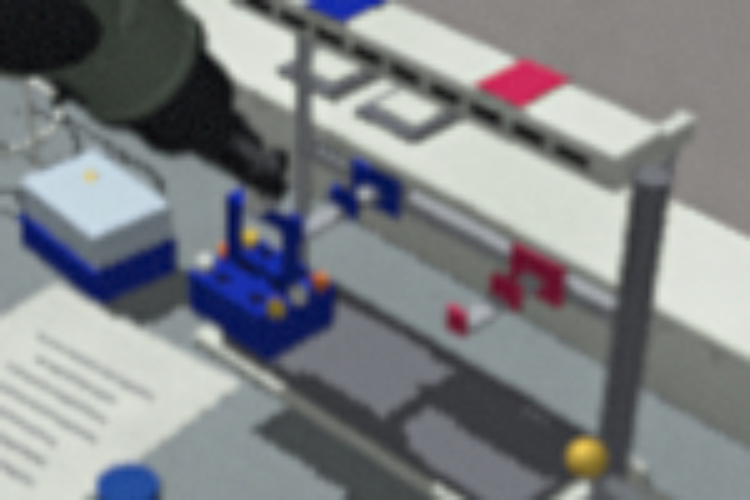

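The blue handle window at about (265,230) in the crop is lined up with the hook at (340,205), clear of the air bar. I correct y by 4 mm and continue forward, then lower.

```bash
python3 -m jog '[[0,[0,-0.0045,0],[0,0,0]],[0,[-0.0087,0,0.0071],[0,0,0]],[0,[-0.0087,0,0.0071],[0,0,0]],[0,[-0.0087,0,0.0071],[0,0,0]],[0,[-0.0087,0,0.0071],[0,0,0]],[0,[-0.0087,0,0.0071],[0,0,0]],[0,[0,0,0],[0,0,0]],[0,[0,0,0],[0,0,0]]]'
python3 - <<'E'
from h import *
plan(np.array([.660,.1495,.150])+[.0102,0,.0173],.8,38)
E
```

```text
time: 8.5
tool_pos: [0.668, 0.1498, 0.193]
tcp_rot: [-0.007, 0.946, 0.001, 0.325]
force: [-0.9, -0.5, -2.6]
opening: 0.151
grip_force: 60.5
t 8.5 pos [0.668  0.1498 0.193 ] turn [-0.11 -0.04  0.06] shift now [14.1 -0.3 21.6] shift after [14.1 -0.4 21.6] open 0.151 grip 60.4950749874115 F [-0.9 -0.5 -2.6]
```

```bash
python3 -m jog '[[0,[0.003,0,0.0045],[0,0,0]],[0,[0.003,0,0.0045],[0,0,0]],[0,[0.003,0,0.0045],[0,0,0]],[0,[0.0025,0,0.0035],[0,0,0]],[0,[0.002,0,0.0025],[0,0,0]],[0,[0,0,0],[0,0,0]],[0,[0,0,0],[0,0,0]]]'
python3 - <<'E'
from h import *
plan(np.array([.660,.1495,.150])+[.0102,0,.0173],.8,38)
E
```

```text
time: 9.2
tool_pos: [0.6698, 0.1502, 0.1696]
tcp_rot: [-0.007, 0.946, 0.001, 0.325]
force: [0.1, 0.3, -2.1]
opening: 0.159
grip_force: 60.6
t 9.2 pos [0.6698 0.1502 0.1696] turn [-0.09 -0.02  0.07] shift now [ 1.1 -0.7  2.1] shift after [ 1.1 -0.7  2.1] open 0.159 grip 60.55672645568848 F [ 0.1  0.3 -2.1]
```

```bash
python3 -m jog '[[0,[0.0006,0,0.0008],[0,0,0]],[0,[0.0006,0,0.0008],[0,0,0]],[0,[0.0006,0,0.0008],[0,0,0]],[0,[0.0006,0,0.0008],[0,0,0]],[0,[0,0,0],[0,0,0]],[0,[0,0,0],[0,0,0]]]'
python3 - <<'E'
from h import *
from cell import manip
plan(np.array([.660,.1495,.150])+[.0102,0,.0173],.8,38)
c=manip.read_camera("side");cv2.imwrite("pics/s4.png",cv2.resize(c["image"][110:210,210:360,::-1],None,fx=5,fy=5))
E
```

```text
time: 9.8
tool_pos: [0.6707, 0.1505, 0.1669]
tcp_rot: [-0.007, 0.945, 0.002, 0.327]
force: [-7.5, -0.5, 14.2]
opening: 0.152
grip_force: 63.1
t 9.8 pos [0.6707 0.1505 0.1669] turn [-0.06  0.12  0.05] shift now [ 0.2 -1.  -0.6] shift after [ 0.2 -1.  -0.7] open 0.152 grip 63.10953140258789 F [-7.5 -0.5 14.2]
```

View pics/s4.png

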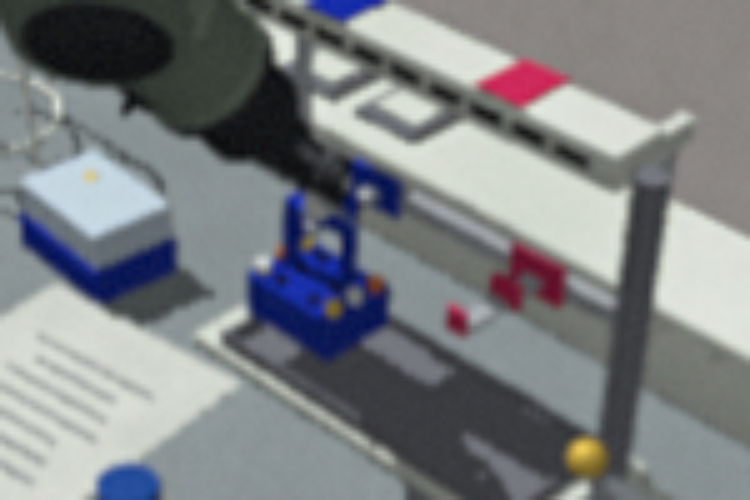

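The blue bar rests over the seat: the lip shows inside the window at (330,240) and there is 14 N upward force at the expected height. I release and back out along the tool axis.

```bash
python3 -m jog '[[0.03,[-0.0006,0,-0.0008],[0,0,0]],[0.06,[0,0,0],[0,0,0]],[0.06,[0,0,0],[0,0,0]],[0.06,[0,0,0],[0,0,0]],[0.06,[0,0,-0.01],[0,0,0]],[0.06,[0,0,-0.02],[0,0,0]],[0.06,[0,0,-0.03],[0,0,0]],[0.06,[0,0,-0.04],[0,0,0]],[0.0854,[0,0,-0.04],[0,0,0]],[0.0854,[0,0,0],[0,0,0]],[0.0854,[0,0,0],[0,0,0]]]'
python3 - <<'E'
from h import *
from cell import manip
for n in("side","top"):
    P,H=cloud(manip.read_camera(n)); q=P[near(P,.66,.15,.08)&hue(H,105,130)&(P[...,2]>.04)&(P[...,2]<.28)]
    for a,b in((.05,.11),(.14,.2)):
        k=q[(q[:,2]>a)&(q[:,2]<b)];print(n,len(k),k.mean(0).round(4),k.min(0).round(4),k.max(0).round(4))
plan(grasp((.461,-.362,.125),-44.2,38,.15),-44.2,38)
E
```

```text
time: 10.95
tool_pos: [0.5891, 0.1494, 0.2724]
tcp_rot: [-0.007, 0.945, 0.001, 0.327]
force: [-0.3, 0.4, 0.4]
opening: 1.003
grip_force: 0.0
side 364 [0.6457 0.1394 0.0857] [0.6201 0.1005 0.0576] [0.6945 0.192  0.1091]
side 120 [0.6854 0.1462 0.1558] [0.6291 0.1124 0.1406] [0.7217 0.1803 0.1699]
top 245 [0.6497 0.1492 0.0928] [0.6266 0.1051 0.0516] [0.6961 0.1953 0.1065]
top 102 [0.6635 0.1474 0.1568] [0.6327 0.1164 0.1449] [0.6934 0.1802 0.1723]
t 11.05 pos [0.5892 0.149  0.2709] turn [27.55  0.14 35.51] shift now [ 178.3 -452.   -83.8] shift after [-118.5 -455.7  146.4] open 1.002 grip 0.0 F [-0.2  0.4 -0.6]
```

```bash
python3 -m jog '[[0.0854,[0,0,-0.02],[0,0,0]],[0.0854,[0,0,-0.02],[0,0,0]],[0.0854,[0,0,0],[3.94,0.02,5.07]],[0.0854,[0,0,0],[3.94,0.02,5.07]],[0.0854,[0,0,0],[3.94,0.02,5.07]],[0.0854,[0,0,0],[3.94,0.02,5.07]],[0.0854,[0,0,0],[3.94,0.02,5.07]],[0.0854,[0,0,0],[3.94,0.02,5.07]],[0.0854,[0,0,0],[3.94,0.02,5.07]],[0.0854,[0,0,0],[0,0,0]]]'
python3 -m jog '[[0.0854,[-0.01,-0.038,0.012],[0,0,0]],[0.0854,[-0.01,-0.038,0.012],[0,0,0]],[0.0854,[-0.01,-0.038,0.012],[0,0,0]],[0.0854,[-0.01,-0.038,0.012],[0,0,0]],[0.0854,[-0.01,-0.038,0.012],[0,0,0]],[0.0854,[-0.01,-0.038,0.012],[0,0,0]],[0.0854,[-0.01,-0.038,0.012],[0,0,0]],[0.0854,[-0.01,-0.038,0.012],[0,0,0]],[0.0854,[-0.01,-0.038,0.012],[0,0,0]],[0.0854,[-0.01,-0.038,0.012],[0,0,0]],[0.0854,[0,0,0],[0,0,0]],[0.0854,[0,0,0],[0,0,0]]]'
python3 - <<'E'
from h import *
plan(grasp((.461,-.362,.125),-44.2,38,.15),-44.2,38)
E
```

```text
time: 12.05
tool_pos: [0.5652, 0.15, 0.3015]
tcp_rot: [0.356, 0.876, -0.124, 0.302]
force: [-0.9, 0.5, -1.1]
opening: 0.998
grip_force: 0.0
time: 13.25
tool_pos: [0.4263, -0.1914, 0.2733]
tcp_rot: [0.356, 0.876, -0.122, 0.301]
force: [0.2, 0.0, 0.9]
opening: 1.003
grip_force: 0.0
t 13.25 pos [ 0.4263 -0.1914  0.2733] turn [-0.02 -0.05 -0.  ] shift now [-22.1 -98.2  74.1] shift after [-22.  -98.2  74.1] open 1.003 grip 0.0 F [0.2 0.  0.9]
```

```bash
python3 -m jog '[[0.0854,[-0.0055,-0.0245,0.0185],[0,0,0]],[0.0854,[-0.0055,-0.0245,0.0185],[0,0,0]],[0.0854,[-0.0055,-0.0245,0.0185],[0,0,0]],[0.0854,[-0.0055,-0.0245,0.0185],[0,0,0]],[0.0854,[0,0,0],[0,0,0]],[0.0854,[0,0,0],[0,0,0]],[0.0854,[0,0,0],[0,0,0]]]'
python3 - <<'E'
from h import *
from cell import manip
plan(grasp((.461,-.362,.125),-44.2,38),-44.2,38)
c=manip.read_camera("side");P,H=cloud(c)
q=P[near(P,.46,-.362,.09)&hue(H,160,179)&(P[...,2]>.005)]
print(len(q),cv2.minAreaRect(q[q[:,2]<.06][:,:2].astype(np.float32)))
cv2.imwrite("pics/s5.png",cv2.resize(c["image"][200:340,260:440,::-1],None,fx=4,fy=4))
E
```

```text
time: 13.95
tool_pos: [0.4176, -0.2546, 0.2514]
tcp_rot: [0.354, 0.875, -0.126, 0.305]
force: [0.3, 0.6, 0.1]
opening: 0.998
grip_force: 0.0
t 13.95 pos [ 0.4176 -0.2546  0.2514] turn [-0.13  0.47  0.25] shift now [ -4.  -46.4 183.7] shift after [ -5.7 -46.8 183.6] open 0.998 grip 0.0 F [0.3 0.6 0.1]
665 ((0.4576909840106964, -0.36484453082084656), (0.09040390700101852, 0.07115277647972107), 46.14658737182617)
```

View pics/s5.png

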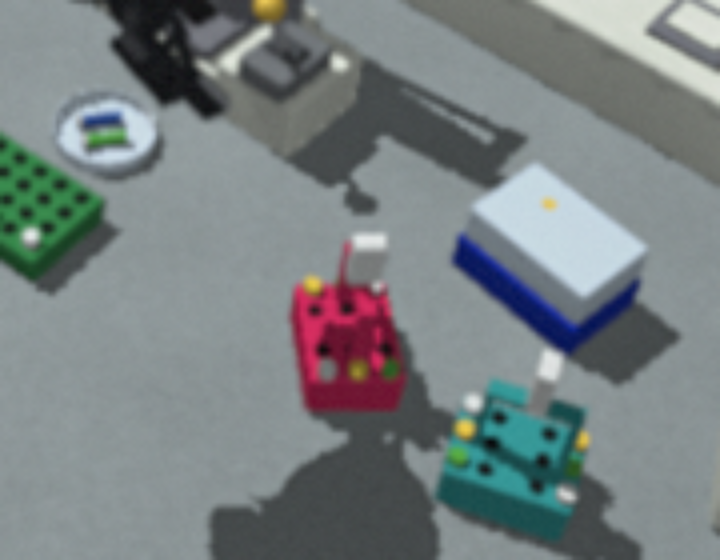

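The pink carrier is untouched (crop (350,330)) and the gripper at (170,70) is still short of it, so that move was only partly made. I check the joints.

```bash
python3 -m jog '[[0.0854,[0,-0.01,0],[0,0,0]],[0.0854,[0,-0.01,0],[0,0,0]],[0.0854,[0,0,0],[0,0,0]]]'
python3 - <<'E'
from h import *
from cell import manip
s=manip.observe();print(s["qpos"].round(3),s["joint_vel"].round(3))
plan(grasp((.461,-.362,.125),-44.2,38),-44.2,38)
E
```

```text
time: 14.3
tool_pos: [0.4066, -0.2664, 0.2513]
tcp_rot: [0.355, 0.875, -0.126, 0.304]
force: [-0.6, -0.3, 1.3]
opening: 1.002
grip_force: 0.0
[ 0.592  0.083 -0.373  2.432  1.482  0.363 -0.335] [-0.109 -0.     0.109 -0.004 -0.014 -0.002 -0.008]
t 14.3 pos [ 0.4066 -0.2664  0.2513] turn [-0.29  0.45  0.08] shift now [ -4.  -29.7 183.5] shift after [ -5.5 -30.6 183.3] open 1.002 grip 0.0 F [-0.6 -0.3  1.3]
```

```bash
python3 -m jog '[[0.0854,[0,0,0.02],[0,0,0]],[0.0854,[0,0,0.02],[0,0,0]],[0.0854,[0,0,0.02],[0,0,0]],[0.0854,[0,0,0.02],[0,0,0]],[0.0854,[0,-0.01,0],[0,0,0]],[0.0854,[0,-0.01,0],[0,0,0]],[0.0854,[0,-0.01,0],[0,0,0]],[0.0854,[0,0,0],[0,0,0]],[0.0854,[0,0,0],[0,0,0]]]'
python3 - <<'E'
from h import *
from cell import manip
s=manip.observe();print(s["qpos"].round(3),s["joint_vel"].round(3))
plan(grasp((.461,-.362,.125),-44.2,38),-44.2,38)
E
```

```text
time: 15.2
tool_pos: [0.4223, -0.3217, 0.1888]
tcp_rot: [0.354, 0.875, -0.126, 0.304]
force: [-0.1, -0.0, -0.3]
opening: 1.003
grip_force: 0.0
[ 0.731  0.302 -0.393  2.412  2.065  0.401 -0.79 ] [ 0.009  0.001 -0.015 -0.001  0.001 -0.    -0.   ]
t 15.2 pos [ 0.4223 -0.3217  0.1888] turn [-0.22  0.46  0.2 ] shift now [ -3.9  -1.5 103.4] shift after [ -4.7  -1.9 103.3] open 1.003 grip 0.0 F [-0.1 -0.  -0.3]
```

```bash
python3 -m jog '[[0.0854,[-0.004,-0.002,0.02],[0,0,0]],[0.0854,[0,0,0.02],[0,0,0]],[0.0854,[0,0,0.02],[0,0.4,0]],[0.0854,[0,0,0.02],[0,0,0]],[0.0854,[0,0,0.0205],[0,0,0]],[0.0854,[0,0,0],[0,0,0]],[0.0854,[0,0,0],[0,0,0]]]'
python3 - <<'E'
from h import *
plan(grasp((.461,-.362,.125),-44.2,38),-44.2,38)
E
```

```text
time: 15.9
tool_pos: [0.4669, -0.3689, 0.1121]
tcp_rot: [0.355, 0.876, -0.125, 0.301]
force: [0.3, 0.1, 0.4]
opening: 1.001
grip_force: 0.0
t 15.9 pos [ 0.4669 -0.3689  0.1121] turn [-0.23 -0.01  0.18] shift now [-0.8  0.9  3. ] shift after [-0.8  0.8  3. ] open 1.001 grip 0.0 F [0.3 0.1 0.4]
```

Close, then lift 60 mm.

```bash
python3 -m jog '[[0,[0,0,0],[0,0,0]],[0,[0,0,0],[0,0,0]],[0,[0,0,0],[0,0,0]],[0,[0,0,0],[0,0,0]],[0,[0,0,0],[0,0,0]],[0,[0,0,0],[0,0,0]],[0,[0,0,0],[0,0,0]]]' 60
python3 - <<'E'
from h import *
plan(grasp((.461,-.362,.125),-44.2,38),-44.2,38)
E
python3 -m jog '[[0,[-0.0062,0,-0.0079],[0,0,0]],[0,[-0.0092,0,-0.0118],[0,0,0]],[0,[-0.0123,0,-0.0158],[0,0,0]],[0,[-0.0123,0,-0.0158],[0,0,0]],[0,[-0.0062,0,-0.0079],[0,0,0]],[0,[0,0,0],[0,0,0]],[0,[0,0,0],[0,0,0]]]'
python3 - <<'E'
from h import *
from cell import manip
s=manip.observe();print(s["qpos"].round(3))
plan((.54,-.20,.28),.8,38)
E
```

```text
time: 16.6
tool_pos: [0.4666, -0.3699, 0.1122]
tcp_rot: [0.356, 0.876, -0.125, 0.301]
force: [-0.3, 0.2, 0.9]
opening: 0.153
grip_force: 61.2
t 16.6 pos [ 0.4666 -0.3699  0.1122] turn [-0.26  0.03  0.11] shift now [-0.4  1.8  2.8] shift after [-0.4  1.8  2.8] open 0.153 grip 61.24485969543457 F [-0.3  0.2  0.9]
time: 17.3
tool_pos: [0.4669, -0.3693, 0.1876]
tcp_rot: [0.355, 0.876, -0.125, 0.301]
force: [0.3, 0.2, -2.5]
opening: 0.154
grip_force: 60.9
[ 0.689  0.373 -0.273  2.267  1.999  0.318 -0.655]
t 17.3 pos [ 0.4669 -0.3693  0.1876] turn [-27.95  -0.04 -35.32] shift now [  -5.7  171.9 -113.9] shift after [-116.3  168.3  -26.4] open 0.154 grip 60.89684844017029 F [ 0.3  0.2 -2.5]
```

```bash
python3 -m jog '[[0,[-0.0123,0,-0.0158],[0,0,0]],[0,[-0.0123,0,-0.0158],[0,0,0]],[0,[-0.0123,0,-0.0158],[0,0,0]],[0,[0,0,0],[-3.5,0,-4.41]],[0,[0,0,0],[-3.5,0,-4.41]],[0,[0,0,0],[-3.5,0,-4.41]],[0,[0,0,0],[-3.5,0,-4.41]],[0,[0,0,0],[-3.5,0,-4.41]],[0,[0,0,0],[-3.5,0,-4.41]],[0,[0,0,0],[-3.5,0,-4.41]],[0,[0,0,0],[-3.5,0,-4.41]],[0,[0,0,0],[0,0,0]]]'
python3 - <<'E'
from h import *
from cell import manip
s=manip.observe();print(s["qpos"].round(3))
plan((.555,-.011,.25),.8,38)
E
```

```text
time: 18.5
tool_pos: [0.4632, -0.3711, 0.2295]
tcp_rot: [0.145, 0.939, -0.048, 0.307]
force: [-0.7, -0.7, -2.7]
opening: 0.149
grip_force: 60.9
[ 1.539  0.477 -1.061  2.144  1.045  0.239  0.959]
t 18.5 pos [ 0.4632 -0.3711  0.2295] turn [-11.16  -1.83 -14.66] shift now [  5.  371.  -29.6] shift after [-88.9 358.8  43.4] open 0.149 grip 60.90597152709961 F [-0.7 -0.7 -2.7]
```

```bash
python3 -m jog '[[0,[-0.004,0.01,0],[-1.6,-0.26,-2.1]],[0,[-0.004,0.01,0],[-1.6,-0.26,-2.1]],[0,[-0.004,0.01,0],[-1.6,-0.26,-2.1]],[0,[-0.004,0.01,0],[-1.6,-0.26,-2.1]],[0,[-0.004,0.01,0],[-1.6,-0.26,-2.1]],[0,[-0.004,0.01,0],[-1.6,-0.26,-2.1]],[0,[-0.004,0.01,0],[-1.6,-0.26,-2.1]],[0,[0,0,0],[0,0,0]]]'
python3 - <<'E'
from h import *
from cell import manip
s=manip.observe();print(s["qpos"].round(3),s["joint_vel"].round(2))
plan((.555,-.011,.25),.8,38)
E
```

```text
time: 19.3
tool_pos: [0.499, -0.303, 0.2464]
tcp_rot: [-0.008, 0.946, 0.003, 0.325]
force: [0.2, -0.6, -1.3]
opening: 0.154
grip_force: 60.8
[ 1.672  0.659 -1.384  2.109  0.938  0.389  1.334] [ 0.   -0.03  0.03  0.    0.   -0.02 -0.03]
t 19.3 pos [ 0.499  -0.303   0.2464] turn [ 0.06 -0.07  0.09] shift now [-50.1 291.   34.4] shift after [-49.6 291.2  34.1] open 0.154 grip 60.81612467765808 F [ 0.2 -0.6 -1.3]
```

```bash
python3 -m jog '[[0,[0,0.012,0],[0,0,0]],[0,[0,0.024,0],[0,0,0]],[0,[0,0.024,0],[0,0,0]],[0,[0,0.024,0],[0,0,0]],[0,[0,0.024,0],[0,0,0]],[0,[0,0.024,0],[0,0,0]],[0,[0,0.024,0],[0,0,0]],[0,[0,0.024,0],[0,0,0]],[0,[0,0.024,0],[0,0,0]],[0,[0,0.024,0],[0,0,0]],[0,[0,0.012,0],[0,0,0]],[0,[0,0,0],[0,0,0]]]'
python3 - <<'E'
from h import *
from cell import manip
s=manip.observe();print(s["qpos"].round(3),s["joint_vel"].round(2))
plan((.555,-.011,.235),.8,38)
E
```

```text
time: 20.5
tool_pos: [0.4943, -0.0622, 0.2467]
tcp_rot: [-0.009, 0.945, 0.002, 0.326]
force: [-0.2, -0.6, -3.3]
opening: 0.151
grip_force: 60.9
[ 1.196  0.279 -1.31   2.386  1.594  0.265  0.078] [ 0.04  0.01  0.03 -0.01 -0.03 -0.02  0.08]
t 20.5 pos [ 0.4943 -0.0622  0.2467] turn [0.06 0.01 0.22] shift now [-41.4  50.2  47.1] shift after [-41.2  50.4  47.1] open 0.151 grip 60.88049054145813 F [-0.2 -0.6 -3.3]
```

```bash
python3 -m jog '[[0,[0,0.017,0],[0,0,0]],[0,[0,0.017,0],[0,0,0]],[0,[0,0.017,0],[0,0,0]],[0,[-0.0103,0,0.0118],[0,0,0]],[0,[-0.0103,0,0.0118],[0,0,0]],[0,[-0.0103,0,0.0118],[0,0,0]],[0,[-0.0103,0,0.0118],[0,0,0]],[0,[0,0,0],[0,0,0]],[0,[0,0,0],[0,0,0]],[0,[0,0,0],[0,0,0]]]'
python3 - <<'E'
from h import *
from cell import manip
s=manip.observe();print(s["qpos"].round(3))
plan((.555,-.0105,.1945),.8,38)
for n in("side","top"):
    c=manip.read_camera(n);P,H=cloud(c)
    q=P[near(P,.545,-.01,.08)&hue(H,160,179)&(P[...,2]>.06)&(P[...,2]<.28)]
    for a,b in((.1,.175),(.19,.24)):
        k=q[(q[:,2]>a)&(q[:,2]<b)]
        if len(k):print(n,len(k),k.mean(0).round(4),k.min(0).round(4),k.max(0).round(4))
    if n=="side":cv2.imwrite("pics/s6.png",cv2.resize(c["image"][110:230,210:360,::-1],None,fx=5,fy=5))
E
```

```text
time: 21.5
tool_pos: [0.5546, -0.0124, 0.2346]
tcp_rot: [-0.008, 0.946, 0.001, 0.325]
force: [-0.2, -0.7, -2.2]
opening: 0.154
grip_force: 60.9
[ 0.917  0.447 -1.271  2.287  1.619  0.521 -0.011]
t 21.5 pos [ 0.5546 -0.0124  0.2346] turn [-0.03 -0.01  0.21] shift now [24.4  2.  31.9] shift after [24.4  1.9 31.9] open 0.154 grip 60.86775183677673 F [-0.2 -0.7 -2.2]
side 496 [ 0.5326 -0.0223  0.1545] [ 0.5052 -0.0616  0.1272] [0.5802 0.0305 0.175 ]
side 92 [ 0.543  -0.0181  0.2126] [ 0.5365 -0.0487  0.19  ] [0.5532 0.0197 0.2264]
top 77 [ 0.5695 -0.0083  0.1627] [ 0.5411 -0.0562  0.1567] [0.5814 0.0309 0.1727]
top 20 [ 0.5498 -0.0108  0.2211] [ 0.5456 -0.0432  0.2024] [0.554  0.0202 0.2259]
```

View pics/s6.png

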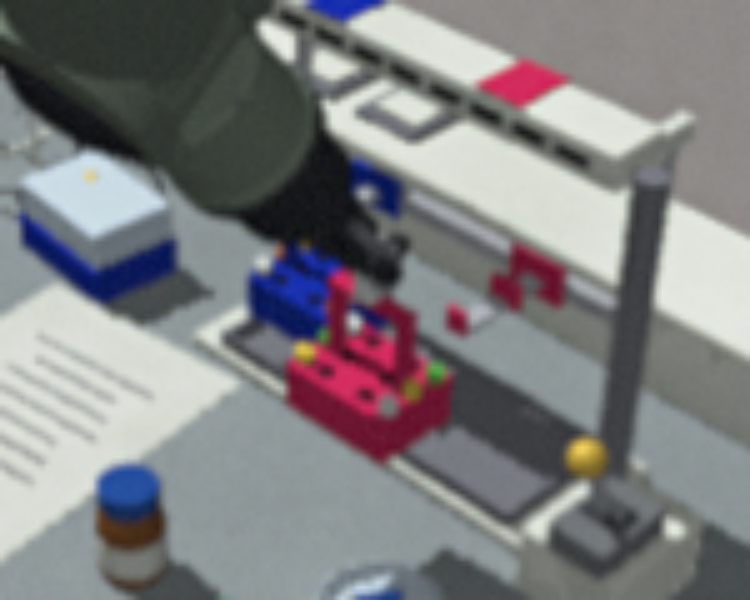

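The pink carrier is upright at crop (370,370) in front of the pink hook's lip (458,318), and blue still hangs. I lower to 26 mm above the seat, then move forward.

```bash
python3 -m jog '[[0,[0.0062,0.002,0.008],[0,0,0]],[0,[0.0062,0,0.008],[0,0,0]],[0,[0.0062,0,0.008],[0,0,0]],[0,[0.0062,0,0.008],[0,0,0]],[0,[0,0,0],[0,0,0]],[0,[-0.0091,0,0.0071],[0,0,0]],[0,[-0.0091,0,0.0071],[0,0,0]],[0,[-0.0091,0,0.0071],[0,0,0]],[0,[-0.0091,0,0.0071],[0,0,0]],[0,[-0.0091,0,0.0071],[0,0,0]],[0,[0,0,0],[0,0,0]],[0,[0,0,0],[0,0,0]]]'
python3 - <<'E'
from h import *
plan((.671,-.0105,.1945),.8,38)
E
```

```text
time: 22.8
tool_pos: [0.6129, -0.0088, 0.1941]
tcp_rot: [-0.009, 0.946, 0.002, 0.325]
force: [-0.5, -0.1, -2.8]
opening: 0.146
grip_force: 60.8
t 22.8 pos [ 0.6129 -0.0088  0.1941] turn [ 0.03 -0.02  0.25] shift now [-46.   -2.7  35.4] shift after [-46.   -2.5  35.4] open 0.146 grip 60.81957936286926 F [-0.5 -0.1 -2.8]
```

```bash
python3 -m jog '[[0,[-0.0092,-0.001,0.0071],[0,0,0]],[0,[-0.0092,0,0.0071],[0,0,0]],[0,[-0.0092,0,0.0071],[0,0,0]],[0,[-0.0092,0,0.0071],[0,0,0]],[0,[-0.0092,0,0.0071],[0,0,0]],[0,[0,0,0],[0,0,0]],[0,[0,0,0],[0,0,0]]]'
python3 - <<'E'
from h import *
plan((.671,-.0105,.1672),.8,38)
E
```

```text
time: 23.5
tool_pos: [0.671, -0.0088, 0.1944]
tcp_rot: [-0.009, 0.946, 0.002, 0.325]
force: [-0.1, -0.9, -1.6]
opening: 0.155
grip_force: 60.8
t 23.5 pos [ 0.671  -0.0088  0.1944] turn [ 0.03 -0.03  0.25] shift now [16.8 -1.6 21.4] shift after [16.8 -1.7 21.4] open 0.155 grip 60.841312408447266 F [-0.1 -0.9 -1.6]
```

```bash
python3 -m jog '[[0,[0.0035,-0.001,0.0045],[0,0,0]],[0,[0.0035,0,0.0045],[0,0,0]],[0,[0.0035,0,0.0045],[0,0,0]],[0,[0.0025,0,0.0035],[0,0,0]],[0,[0.0015,0,0.002],[0,0,0]],[0,[0.0006,0,0.0008],[0,0,0]],[0,[0.0006,0,0.0008],[0,0,0]],[0,[0.0006,0,0.0008],[0,0,0]],[0,[0.0006,0,0.0008],[0,0,0]],[0,[0,0,0],[0,0,0]],[0,[0,0,0],[0,0,0]]]'
python3 - <<'E'
from h import *
plan((.671,-.0105,.1672),.8,38)
E
```

```text
time: 24.6
tool_pos: [0.6718, -0.0101, 0.1672]
tcp_rot: [-0.009, 0.945, 0.002, 0.326]
force: [-0.5, -0.3, 4.0]
opening: 0.154
grip_force: 61.5
t 24.6 pos [ 0.6718 -0.0101  0.1672] turn [0.   0.05 0.26] shift now [ 0.6 -0.4 -0.5] shift after [ 0.6 -0.4 -0.5] open 0.154 grip 61.49423360824585 F [-0.5 -0.3  4. ]
```

Contact is at the expected height (+4 N up). Release, back out and check.

```bash
python3 -m jog '[[0.03,[0,0,0],[0,0,0]],[0.06,[0,0,0],[0,0,0]],[0.06,[0,0,0],[0,0,0]],[0.06,[0,0,0],[0,0,0]],[0.06,[0,0,-0.01],[0,0,0]],[0.06,[0,0,-0.02],[0,0,0]],[0.06,[0,0,-0.03],[0,0,0]],[0.06,[0,0,-0.04],[0,0,0]],[0.06,[0,0,-0.04],[0,0,0]],[0.06,[0,0,0],[0,0,0]],[0.06,[0,0,0],[0,0,0]]]'
python3 - <<'E'
from h import *
from cell import manip
for n in("side","top"):
    c=manip.read_camera(n);P,H=cloud(c)
    for nm,y,lo,hi in(("pink",-.01,160,179),("blue",.15,105,130)):
        q=P[near(P,.66,y,.08)&hue(H,lo,hi)&(P[...,2]>.04)&(P[...,2]<.28)]
        for a,b in((.05,.11),(.14,.2)):
            k=q[(q[:,2]>a)&(q[:,2]<b)]
            if len(k):print(n,nm,len(k),k.mean(0).round(4),k.min(0).round(4),k.max(0).round(4))
    q=P[near(P,.59,-.165,.06)&hue(H,18,35)&(P[...,2]>.13)]
    if len(q): print("ball",n,len(q),q.mean(0).round(4),q.min(0).round(4),q.max(0).round(4))
    if n=="side":cv2.imwrite("pics/s7.png",cv2.resize(c["image"][110:230,210:360,::-1],None,fx=5,fy=5))
print(manip.observe()["qpos"].round(3))
plan((.5,-.165,.21),.8,38)
E
```

```text
time: 25.7
tool_pos: [0.5852, -0.0123, 0.2779]
tcp_rot: [-0.008, 0.945, 0.0, 0.326]
force: [-0.1, -0.9, -0.2]
opening: 0.703
grip_force: 0.0
side pink 430 [ 0.6474 -0.0192  0.0852] [ 0.6237 -0.0607  0.0558] [0.6952 0.0339 0.1096]
side pink 155 [ 0.6873 -0.0142  0.1557] [ 0.6309 -0.047   0.1403] [0.7266 0.0202 0.1716]
side blue 364 [0.6457 0.1394 0.0855] [0.6215 0.0999 0.0522] [0.6924 0.1901 0.1087]
side blue 85 [0.6698 0.1441 0.1539] [0.6268 0.116  0.1424] [0.7216 0.182  0.1659]
ball side 43 [ 0.5827 -0.17    0.1613] [ 0.574  -0.1798  0.151 ] [ 0.5956 -0.1593  0.1671]
top pink 250 [ 0.6544 -0.0094  0.0935] [ 0.6286 -0.0526  0.0649] [0.6985 0.0328 0.1056]
top pink 93 [ 0.6675 -0.0097  0.1578] [ 0.6341 -0.0421  0.1485] [0.6946 0.0216 0.1698]
top blue 247 [0.65   0.148  0.0934] [0.6262 0.1052 0.0693] [0.696  0.1948 0.1042]
top blue 103 [0.6638 0.1473 0.1565] [0.6332 0.1167 0.1436] [0.6927 0.1803 0.1699]
ball top 41 [ 0.5884 -0.1649  0.1622] [ 0.5767 -0.1751  0.1348] [ 0.6058 -0.154   0.1725]
[ 0.934  0.404 -1.278  2.173  1.35   0.501  0.268]
t 25.8 pos [ 0.5853 -0.0116  0.2765] turn [-0.   -0.03  0.24] shift now [ 110.5 -151.7   -1.4] shift after [ 109.9 -152.2   -1.4] open 0.7 grip 0.0 F [ 0.9  0.4 -0.2]
```

View pics/s7.png

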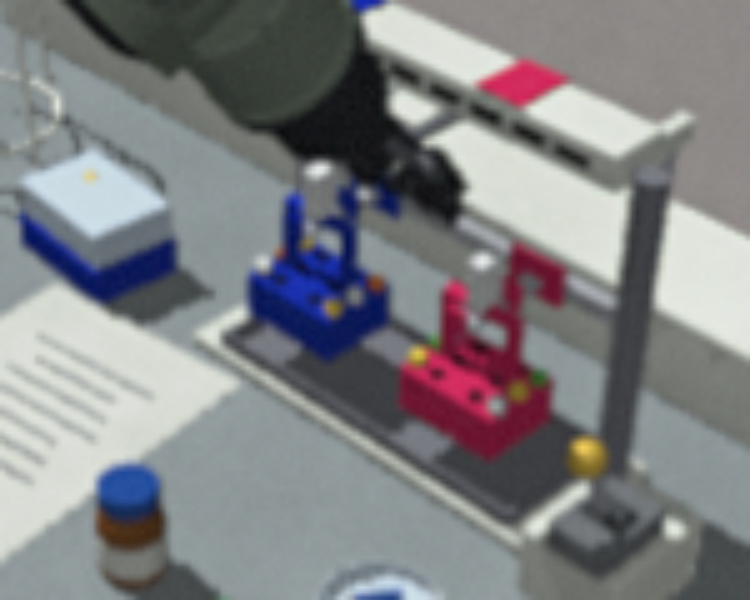

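Both carriers hang free and upright: blue at crop (318,270), pink at (478,360). The yellow ball is at (587,455). Next I pinch the ball and carry it along its arc to upright.

Run:
```python
from h import *
plan(grasp((.587,-.166,.154),.8,38,.09),.8,38)
plan(grasp((.587,-.166,.154),.8,38,0),.8,38)
```

```text
t 25.8 pos [ 0.5853 -0.0116  0.2765] turn [-0.   -0.03  0.24] shift now [  76.5 -154.1   25. ] shift after [  75.8 -154.4   25. ] open 0.7 grip 0.0 F [ 0.9  0.4 -0.2]
t 25.8 pos [ 0.5853 -0.0116  0.2765] turn [-0.   -0.03  0.24] shift now [  76.4 -154.1  115. ] shift after [  75.8 -154.4  115. ] open 0.7 grip 0.0 F [ 0.9  0.4 -0.2]
```

```bash
python3 -m jog '[[0.06,[0,-0.026,0],[0,0,0]],[0.06,[0,-0.026,0],[0,0,0]],[0.06,[0,-0.026,0],[0,0,0]],[0.06,[0,-0.026,0],[0,0,0]],[0.06,[0.015,-0.025,0.005],[0,0,0]],[0.06,[0.015,-0.025,0.005],[0,0,0]],[0.06,[0.015,0,0.005],[0,0,0]],[0.06,[0.015,0,0.005],[0,0,0]],[0.06,[0.016,0,0.005],[0,0,0]],[0.06,[0,0,0],[0,0,0]],[0.06,[0,0,0],[0,0,0]]]'
python3 - <<'E'
from h import *
plan(grasp((.587,-.166,.154),.8,38,0),.8,38)
E
```

```text
time: 26.9
tool_pos: [0.544, -0.1657, 0.2106]
tcp_rot: [-0.009, 0.946, 0.003, 0.325]
force: [-0.0, 0.5, 1.1]
opening: 0.702
grip_force: 0.0
t 26.9 pos [ 0.544  -0.1657  0.2106] turn [ 0.12 -0.04  0.23] shift now [ 0.9 -1.1 89.8] shift after [ 1.  -0.9 89.8] open 0.702 grip 0.0 F [-0.   0.5  1.1]
```

```bash
python3 -m jog '[[0.06,[0.001,-0.001,0.02],[0,0,0]],[0.06,[0,0,0.02],[0,0,0]],[0.06,[0,0,0.02],[0,0,0]],[0.06,[0,0,0.02],[0,0,0]],[0.06,[0,0,0.01],[0,0,0]],[0.06,[0,0,0],[0,0,0]],[0.02,[0,0,0],[0,0,0]],[0.02,[0,0,0],[0,0,0]],[0.02,[0,0,0],[0,0,0]],[0.02,[0,0,0],[0,0,0]],[0.02,[0,0,0],[0,0,0]],[0.02,[0,0,0],[0,0,0]]]' 20
python3 - <<'E'
from h import *
plan(grasp((.6245,-.1665,.162),.8,38,0),.8,38)
E
```

```text
time: 28.1
tool_pos: [0.598, -0.1659, 0.1404]
tcp_rot: [-0.009, 0.945, 0.002, 0.326]
force: [-3.8, 4.7, 6.3]
opening: 0.281
grip_force: 19.3
t 28.1 pos [ 0.598  -0.1659  0.1404] turn [0.05 0.05 0.32] shift now [-34.1  -1.2  18. ] shift after [-34.1  -1.   18. ] open 0.281 grip 19.306840896606445 F [-3.8  4.7  6.3]
```

```bash
python3 -m jog '[[0.02,[-0.0065,0,0.0025],[0,0,0]],[0.02,[-0.006,0,0.003],[0,0,0]],[0.02,[-0.006,0,0.003],[0,0,0]],[0.02,[-0.0055,0,0.003],[0,0,0]],[0.02,[-0.005,0,0.0032],[0,0,0]],[0.02,[-0.005,0,0.0033],[0,0,0]],[0.02,[0,0,0],[0,0,0]],[0.02,[0,0,0],[0,0,0]]]'
python3 - <<'E'
from h import *
from cell import manip
plan(grasp((.6245,-.1665,.162),.8,38,0),.8,38)
for n in("side","top"):
    c=manip.read_camera(n);P,H=cloud(c)
    q=P[near(P,.61,-.165,.06)&hue(H,18,35)&(P[...,2]>.09)]
    if len(q): print("ball",n,len(q),q.mean(0).round(4),q.min(0).round(4),q.max(0).round(4))
E
```

```text
time: 28.9
tool_pos: [0.636, -0.1655, 0.1463]
tcp_rot: [-0.009, 0.945, 0.002, 0.326]
force: [0.1, 5.1, 1.7]
opening: 0.287
grip_force: 20.2
t 28.9 pos [ 0.636  -0.1655  0.1463] turn [0.03 0.01 0.27] shift now [-0.5 -0.8 -0.7] shift after [-0.5 -0.8 -0.7] open 0.287 grip 20.155957639217377 F [0.1 5.1 1.7]
ball top 38 [ 0.6232 -0.1657  0.1745] [ 0.6024 -0.1778  0.166 ] [ 0.6351 -0.1529  0.2214]
```

```bash
python3 -m jog '[[0.06,[0,0,0],[0,0,0]],[0.06,[0,0,0],[0,0,0]],[0.06,[0,0,0],[0,0,0]],[0.06,[0,0,-0.01],[0,0,0]],[0.06,[0,0,-0.02],[0,0,0]],[0.06,[0,0,-0.03],[0,0,0]],[0.06,[0,0,-0.04],[0,0,0]],[0.06,[0,0,-0.02],[0,0,0]],[0.06,[0,0,0],[0,0,0]],[0.06,[0,0,0],[0,0,0]]]'
python3 - <<'E'
from h import *
from cell import manip
for n in("side","top"):
    c=manip.read_camera(n);P,H=cloud(c)
    q=P[near(P,.61,-.165,.06)&hue(H,18,35)&(P[...,2]>.09)]
    if len(q): print("ball",n,len(q),q.mean(0).round(4),q.min(0).round(4),q.max(0).round(4))
    for nm,y,lo,hi in(("pink",-.01,160,179),("blue",.15,105,130)):
        k=P[near(P,.66,y,.08)&hue(H,lo,hi)&(P[...,2]>.05)&(P[...,2]<.11)];print(n,nm,len(k),k.mean(0).round(4))
    if n=="side":cv2.imwrite("pics/s8.png",cv2.resize(c["image"][110:230,210:360,::-1],None,fx=5,fy=5))
s=manip.observe();print(s["time"],s["tool_pos"],s["force"],s["joint_vel"].round(3))
E
```

```text
time: 30.0
tool_pos: [0.5619, -0.1677, 0.241]
tcp_rot: [-0.008, 0.945, 0.001, 0.326]
force: [-0.2, -0.7, 0.1]
opening: 0.701
grip_force: 0.0
ball side 40 [ 0.6175 -0.1692  0.169 ] [ 0.6094 -0.1786  0.1609] [ 0.6292 -0.1589  0.1759]
side pink 419 [ 0.6463 -0.0199  0.0851]
side blue 309 [0.6416 0.1338 0.0838]
ball top 39 [ 0.6235 -0.1642  0.1697] [ 0.6133 -0.1741  0.0911] [ 0.6346 -0.1546  0.1811]
top pink 254 [ 0.6535 -0.0096  0.0933]
top blue 248 [0.65   0.1483 0.0931]
30.1 [ 0.56218991 -0.16692548  0.24019072] [ 0.3166398  -0.05984772 -0.05718241] [-0.008  0.011 -0.002  0.001 -0.009 -0.002  0.006]
```

View pics/s8.png

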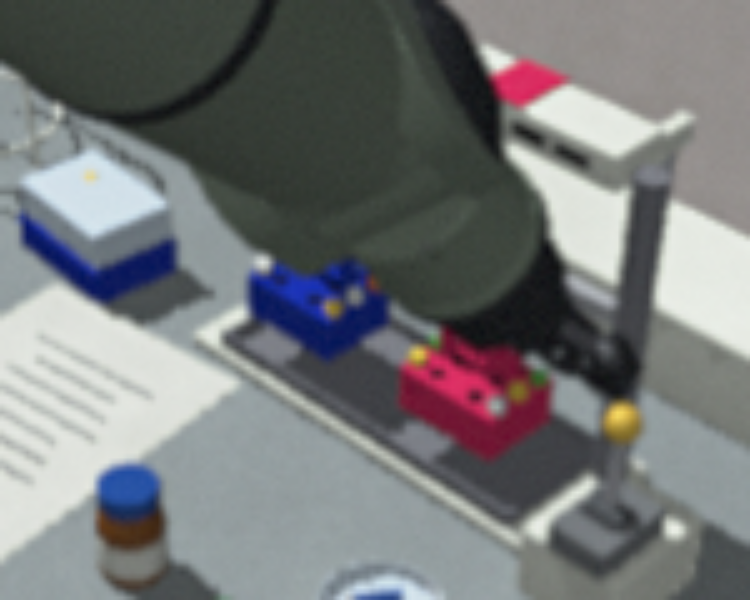

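The lever stands upright (ball at crop (622,420), x about 0.622 against the hinge's 0.6245). Both carriers still hang, and the gripper is clear of everything.

```bash
python3 -c "
from cell import manip
print(manip.close_job())"
```

```text
the job is handed in; nothing more can be done
None
```

I handed the job in at about 30 s: both carriers hang on the hooks of their own colours and the air lever stands upright within about 0.03 rad, both by camera measurement, with the gripper clear; the hand-in returned no verdict.

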